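# Wedge a rocking concrete slab steady

## Task

The concrete slab rocks on its two steel bars because one end overhangs. Push the orange wedge, thin end first, along the mat and under the middle of that loose end until the slab no longer rocks, then show it by pressing straight down with the fingertips on the top of the slab in the middle of the loose end, close to the edge, with a steady push of about 15 N: it must not dip. Finish while still holding that press; do not grip, lift or carry anything, keep the slab level and where it stands on its bars, and leave the other things alone.

Things in the scene. Friction and masses are not known exactly. Their poses are not given: they have to be found in the camera images.
- slab: Grey concrete slab, 240 x 150 x 50 mm, about 4.2 kg, blue grid painted on top, lying loose and level on two steel bars. Origin: middle of the lower edge of its loose (overhanging) end. x points from the loose end into the slab (the way the wedge must go), z up; it spans x 0 to 240, y -75 to 75, z 0 to 50 mm.
- bearers: The two fixed steel bars across the mat under the slab (tops 14 mm above this origin). Origin as the slab's, lower; x likewise. Bars at x = 110 mm (the one it rocks on, nearly under its centre of mass) and 225 mm. Gap from mat to slab: 9 to 14 mm, varies. Unwedged, the loose end stays up but tips down to the mat under about 3 to 7 N near its edge.
- slab_loose_edge (a point): Middle of the upper edge of the slab's loose end (slab x 0, y 0, z 50 mm).
- slab_press (a point): The place to press: on the slab's top face, 30 mm in from the loose edge, middle of its width. Presses up to 60 mm from the edge also count.
- wedge: Orange plastic wedge, loose on the mat, 90 g, 130 mm long (x), 50 wide (y), 23.5 high at the back (x -65), sloping evenly to 4 at the thin end (x +65). Origin: centre of underside. Starts thin end 20 to 60 mm before the slab's loose end, up to 0.2 rad askew. Slides with about 1 N until it meets the slab's lower edge, 33 to 67 mm in; then the push rises steeply (10 N within a few mm).
- wedge_tip (a point): Middle of the wedge's thin end, at the underside.
- wedge_back (a point): Centre of the wedge's upright back face (50 mm wide, 23.5 mm high), where it is pushed.
- mat: Black rubber mat, fixed to the white bench, 2 mm thick (top at height 2 mm), 510 x 220 mm; the wedge and the bars lie on it. Origin: on the bench, straight under the slab's loose edge as it starts; x as the slab's; it spans x -240 to 270, y -110 to 110 mm.
- tester: Bystander: yellow hand-held test instrument with a dark nose, lying on the bench beside the mat, 172 x 50 x 36 mm, long axis x, origin under the middle of its yellow body.
- mortar_cube: Bystander: small grey mortar cube, 50 mm, on the bench beside the mat; origin centre of its underside.
- jar: Bystander: small white jar with a blue lid, 52 mm across, 55 mm high, on the bench beside the mat; origin centre of its underside.
There are look-alikes about, which are no part of the job. Of the things like the wedge, leave any that is green, pink or yellow; of the rest the smaller one is meant.

How it is judged:
By the outcome, as a careful person would: the job done as asked, in the order asked, and still so for the second after the job is handed in, while the arm keeps its last pose, push and grip.
It also fails if it takes over 48 s, if anything falls off the work surface, if the arm or the gripper's body presses on something with over 40 N, if the wrist force passes 120 N, or if a joint passes its speed limit or range.

## Robot

A 6-joint arm with a two-finger parallel gripper is mounted at the origin on the work surface. World frame = base frame: x ahead of the robot, y to its left, z up, the work surface at z = 0. Lengths are in mm, angles in rad, forces in N, time in s.
With the tool pointing down it reaches from about 275 to 1000 mm from the base axis. Payload 8.4 kg.
Tool frame: the origin (TCP) lies on the centre line of the jaws, within the pads' length; the fingertips stand 17 mm ahead of it and the grasp point (between the pads) lies 2 mm behind it (r.tcp_to_tips is the z of the fingertips in the tool frame, in mm); z points along the fingers, y is the direction in which the jaws open and shut (so a half turn about z gives the same grasp; the last joint's range is limited). The gripper opens to 85 mm and grips with 20 to 120 N. Pads are 22 mm wide; open, the fingers measure 114 mm over their backs; the gripper's body (76 mm by 85 mm) begins 54 mm behind the grasp point. The pads swing forward as they close: fully open they stand 13 mm farther back than shut.
Start: joints at [-0.002, 0.353, 1.633, -0, 1.155, -0.002], TCP at [625.002, -0, 248.281] pointing down, gripper open.
Joint ranges: [-2.63, 2.63], [-0.92, 2.1], [0.06, 2.66], [-1.3, 4.44], [0, 2.69], [-3.02, 3.02]. Speed limits (rad/s): [2.22, 2.22, 2.79, 3.14, 3.14, 3.14].

## Interface

Orientations are given as [roll, pitch, yaw] about the fixed x, y, z axes, in that order (R = Rz(yaw) Ry(pitch) Rx(roll)).
In Python, from rig import r, cams, job gives the robot as it stands.
- The arm moves only by the tool drive_tool, never from a script. Its argument "deltas" is a list of rows, each a list of 4 numbers: the shift along the tool's x, y, z in cm, then the turn about the tool's z in rad. In form: [[x, y, z, roll], ...]. A call has 1 to 12 rows; each row shifts and turns the commanded pose from where the row before left it, along the tool's axes as they then stand; what a row does not reach is not made up. A row lasts 1/12 s, in which the tool goes at most 41.7 mm and 7.16 degrees, less where a joint would pass 70% of its speed; a pose out of reach is approached as far as the arm can. A call with a gripper value outside its range is refused whole. "jaw" is the closure, from 0 (fully open) to 1 (shut), set as the call begins (left out, the last holds). The fingers move at their own pace and stop on an object; "force" is the grip in N (left out, the last holds). Time passes only in rows, so rows that do not move let the fingers close. It gives the time, the measured TCP pose, the force and the opening at its end, in the units of the state.
- r.sense(): the state, without advancing time (a new reading comes with each control period).
- cams.grab_frame(name): name is "scene" or "side" or "wrist"; returns (picture, depth): 420x560x3 uint8, red, green, blue; 420x560 float32, mm along the optical axis (not along the pixel's ray), 0 where there is no reading.
- cams.camera_params(name): a dict with "fx", "fy", "cx", "cy" (pixels), "k1" (the pictures are not rectified: a ray, as slopes to the right and down, at radius r is drawn at 1 + k1 r^2 times it, then the intrinsics apply), "R" (3x3) and "t" (3): a world point X has camera coordinates R X + t. Camera axes: x right, y down, z forward; pixel columns grow to the right and rows downward; lengths in mm; the calibration is good to about 2 mm. A picture is of the moment at which its call begins: read the wrist's pose just before it. camera_params takes no time and is no camera call; for the wrist camera it gives the pose at the moment of the call.
- job.sign_off(): hands the job in, once; it reports no verdict.
The state is a dict: "clock": time; "qpos": joint angles; "qvel": joint speeds; "joint_efforts": joint torques, N m; "eef_pos": TCP position; "tcp_rot": TCP orientation; "contact_force": force on the tool from outside, world axes, zero at the start; "wrist_torque": the same for the moment, N m; "opening": opening from 0.0 (shut) to 1.0 (fully open).
Only numpy, scipy, OpenCV 4.12 (cv2) and the standard library are available. Lean on these libraries where they do the work, as an engineer would, in place of code of your own. Each camera call takes 0.05 s, during which the arm holds its last target. There are 200 camera calls.

## Working session

There is one attempt and no reset: what is moved stays moved. The work goes in short steps, Python scripts to look and compute and a tool call to move; the robot and the scene stay as the last step left them, time stands still between calls to the robot, and variables do not carry over. Pictures are saved under pics/ and viewed, about 8 in all and at most 12, crops included, and the job is handed in when it is done.

Besides the shell and the picture viewer there is one more tool, called after "Call:" as name(argument=value, ...), one argument or row to a line, values as JSON. drive_tool: Moves the arm, as the interface text tells. Its arguments: {"type":"object","properties":{"deltas":{"type":"array"},"jaw":{"type":"number"},"force":{"type":"number"}},"required":["deltas"]}

```bash
mkdir -p pics; cat > h.py <<'E'
import numpy as np, cv2
from rig import r, cams, job
def grab(name, fn):
    p=cams.camera_params(name); im,d=cams.grab_frame(name)
    cv2.imwrite(fn, im[:,:,::-1]); np.savez(fn+'.npz',d=d,im=im,**{k:np.array(v) for k,v in p.items()})
def px(fn,u,v,z=None):
    f=np.load(fn+'.npz'); K=np.array([[f['fx'],0,f['cx']],[0,f['fy'],f['cy']],[0,0,1]],float)
    a=cv2.undistortPoints(np.array([[[u,v]]],float),K,np.array([float(f['k1']),0,0,0]))[0,0]
    ray=np.array([a[0],a[1],1]); R=f['R'];t=f['t']
    if z is None:
        s=np.median(f['d'][int(v)-1:int(v)+2,int(u)-1:int(u)+2])
    else:
        o=-R.T@t; w=R.T@ray; s=(z-o[2])/w[2]
    return R.T@(ray*s-t)
E
python3 - <<'E'
from h import *
grab('scene','pics/s0.png'); grab('side','pics/d0.png'); grab('wrist','pics/w0.png')
print(r.sense())
E
```

```text
{'clock': 0.15, 'qpos': array([-2.39281760e-03,  3.53519136e-01,  1.63395263e+00,  6.99226785e-06,
        1.15521254e+00, -2.40419739e-03]), 'qvel': array([ 0.00041771, -0.00151461, -0.00126494, -0.00016241, -0.00018569,
        0.00069101]), 'joint_efforts': array([-7.39769093e-04, -6.05638933e+01, -3.42338884e+01, -2.29960733e-05,
        6.16452831e-03, -4.00942213e-05]), 'eef_pos': array([6.24654485e+02, 7.40073582e-03, 2.47719916e+02]), 'tcp_rot': array([-3.14050102e+00, -9.01853048e-06,  1.57080488e+00]), 'contact_force': array([ 0.44422574,  0.29267512, -0.06736955]), 'wrist_torque': array([-0.03294871,  0.02019031, -0.00204836]), 'opening': 0.9972084919001312}
```

View pics/s0.png

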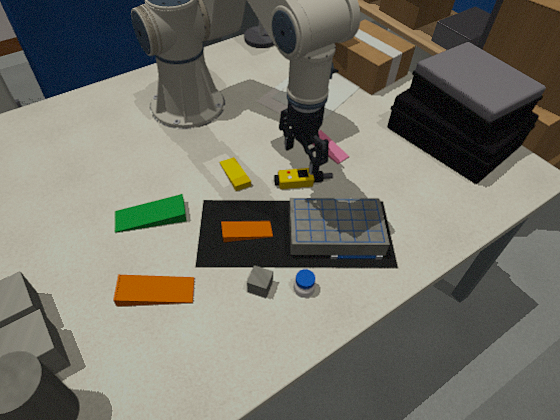

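View pics/d0.png

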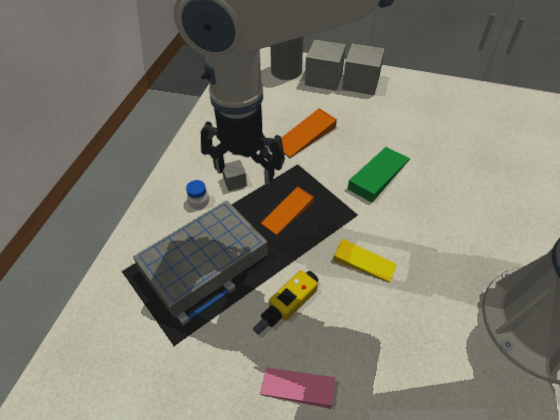

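Scene picture: there are two orange wedges. The one on the mat at (247,231) is the smaller, about 50 px, and sits in line with the slab at (338,225). The one at (155,290) on the bench is larger, about 80 px. Green (150,213), yellow (236,173) and pink (333,147) are ruled out by colour. So the wedge on the mat is meant, and I'll confirm it in a crop.

```bash
python3 - <<'E'
from h import *
a=cv2.imread('pics/s0.png')[190:275,195:400]; a=cv2.resize(a,None,fx=3.9,fy=3.9,interpolation=cv2.INTER_CUBIC)
b=cv2.imread('pics/d0.png')[160:345,120:360]; b=cv2.resize(b,None,fx=3.2,fy=3.2,interpolation=cv2.INTER_CUBIC)
cv2.imwrite('pics/s0c.png',a);cv2.imwrite('pics/d0c.png',b)
E
```

```text
(no output)
```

View pics/s0c.png

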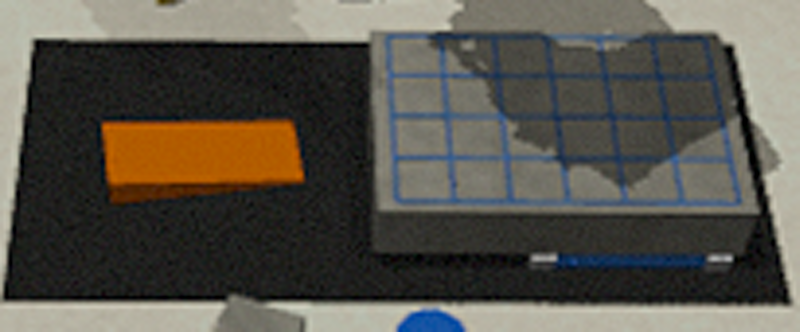

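View pics/d0c.png

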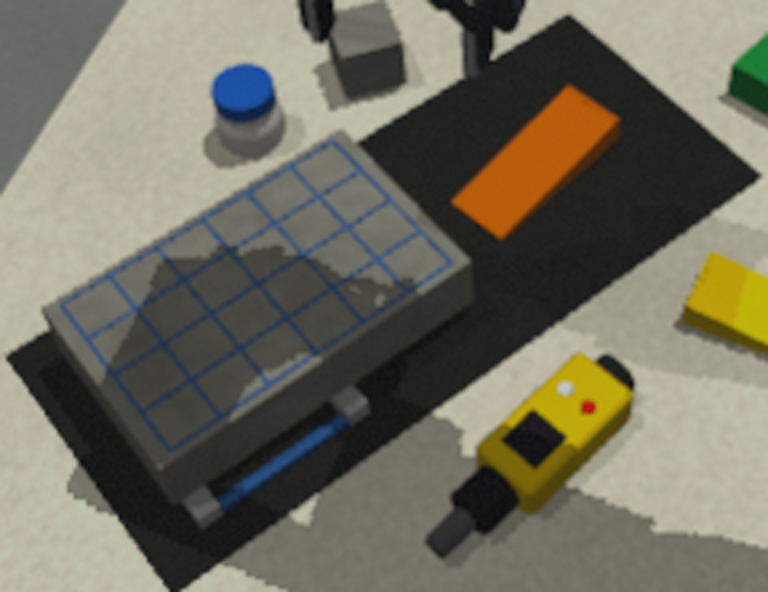

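The crops confirm it. The wedge is the orange block on the mat, with its thick back away from the slab and its thin end facing it. I read the corners off both crops.

```bash
python3 - <<'E'
from h import *
S=lambda u,v,z:px('pics/s0.png',u/3.9+195-.37,v/3.9+190-.37,z)
D=lambda u,v,z:px('pics/d0.png',u/3.2+120-.35,v/3.2+160-.35,z)
n=np.round
zt=64
pts={'wb1':((102,122),(620,122),25.5),'wb2':((110,185),(570,85),25.5),'wt1':((292,121),(500,238),6),'wt2':((304,182),(452,203),6),
'sl1':((372,32),(470,262),zt),'sl2':((378,212),(340,133),zt),'sf1':((718,35),(165,468),zt),'sf2':((760,212),(45,310),zt),
'm1':((37,40),(758,177),2),'m2':((5,298),(568,15),2)}
A={}
for k,(a,b,z) in pts.items():
    p,q=S(*a,z),D(*b,z); A[k]=(p+q)/2; print(k,n(p[:2]),n(q[:2]))
wb=(A['wb1']+A['wb2'])/2; wt=(A['wt1']+A['wt2'])/2; sl=(A['sl1']+A['sl2'])/2; sf=(A['sf1']+A['sf2'])/2
for nm,a,b in(('wedge',wb,wt),('slab',sl,sf)):
    print(nm,n(a),n(b),np.hypot(*(b-a)[:2]),np.arctan2(*(b-a)[[1,0]]))
print('depth z slab',[n(S(x,y,None),1) for x,y in((450,120),(420,100))] ,n(D(400,240,None),1), n(px('pics/s0.png',355,218),1))
f=np.load('pics/w0.png.npz');R=f['R'];print('wrist cam',-R.T@f['t'],R)
E
```

```text
wb1 [ 525. -167.] [ 523. -162.]
wb2 [ 573. -189.] [ 568. -188.]
wt1 [583. -50.] [582. -49.]
wt2 [630. -73.] [625. -69.]
sl1 [586.  12.] [583.  15.]
sl2 [708. -72.] [705. -65.]
sf1 [719. 208.] [712. 210.]
sf2 [841. 128.] [835. 129.]
m1 [ 418. -161.] [ 416. -159.]
m2 [ 597. -283.] [ 595. -281.]
wedge [ 547. -177.   25.] [605. -60.   6.] 129.7860977423654 1.1093999607306104
slab [645. -27.  64.] [777. 169.  64.] 236.08936042743647 0.9806837931749135
depth z slab [array([674.9,  11.1,  62.7]), array([651. ,   4.4,  63.3])] [633.3  10.1  62.4] [733.4 111.2  64.4]
wrist cam [624.38401281  80.67714712 373.60080609] [[ 9.99999293e-01 -1.55032018e-04 -1.17927632e-03]
 [ 2.20782788e-04 -9.50044279e-01  3.12115073e-01]
 [-1.16875255e-03 -3.12115112e-01 -9.50043573e-01]]
```

View pics/w0.png

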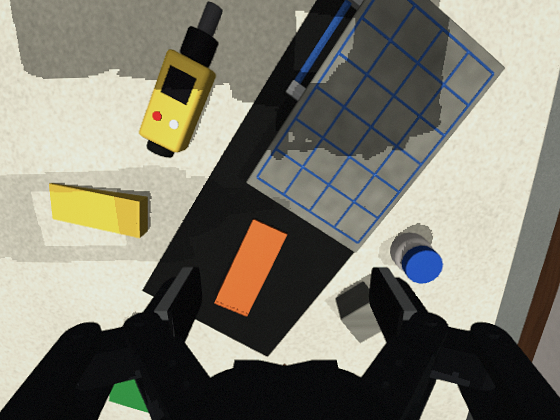

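The wrist view agrees: wedge back edge (215,305)-(250,317), tip (253,220)-(287,234), slab loose edge (247,183)-(355,250). The wedge's back is about 2 mm off the slab axis, and the wedge is 0.13 rad askew. I'll move in behind it with the jaws nearly shut, so that two fingertips span its back face.

Call:
drive_tool(
  deltas=[
    [-2.55,-1.13,1.72,0],
    [-2.55,-1.13,1.72,0],
    [-2.55,-1.13,1.72,0],
    [-2.55,-1.13,1.72,0],
    [-2.55,-1.13,1.72,0],
    [-2.55,-1.13,1.72,0],
    [-2.55,-1.13,1.72,0],
    [-2.55,-1.13,1.72,0],
    [0,0,0,0.115],
    [0,0,0,0.115],
    [0,0,0,0.115],
    [0,0,0,0.115],
  ],
  jaw=0.75,
  force=60,
)

```text
clock: 1.15
eef_pos: [534.2, -204.3, 110.3]
tcp_rot: [-3.141, 0.0, 1.104]
contact_force: [-0.2, 0.1, 0.2]
opening: 0.253
```

Call:
drive_tool(
  deltas=[
    [0,0,0,0],
    [0,0,0,0],
  ],
)

```text
clock: 1.32
eef_pos: [534.5, -204.0, 110.6]
tcp_rot: [-3.141, 0.0, 1.114]
contact_force: [-0.6, 0.7, -0.1]
opening: 0.251
```

```bash
python3 - <<'E'
from h import *
s=r.sense();print(s['clock'],s['eef_pos'],s['tcp_rot'],s['opening'],s['contact_force'],r.tcp_to_tips)
grab('wrist','pics/w1.png')
W=lambda u,v,z:px('pics/w0.png',u,v,z)
print([np.round(W(*a)) for a in((215,305,25.5),(250,317,25.5),(253,220,6),(287,234,6),(247,183,64),(355,250,64))])
E
```

```text
1.3167 [ 534.5333648  -203.99152884  110.55042733] [-3.14134594e+00  2.14921424e-05  1.11433941e+00] 0.25051364894334077 [-0.60094831  0.65681758 -0.06167452] 17.0
[array([ 526., -171.,   25.]), array([ 574., -191.,   25.]), array([581., -52.,   6.]), array([626., -72.,   6.]), array([583.,  11.,  64.]), array([705., -68.,  64.])]
```

View pics/w1.png

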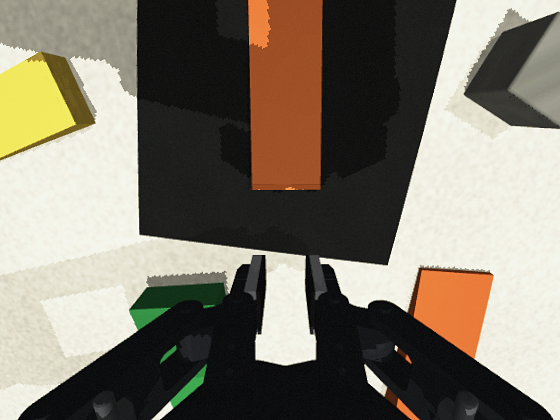

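The fingers are lined up with the wedge's back edge (252,188)-(321,190). The green wedge (225,285) and the big orange one (420,270) lie either side, so I'll check clearance before going down.

```bash
python3 - <<'E'
from h import *
s=np.array([534.5,-204]);a=1.114;u=np.array([np.cos(a),np.sin(a)]);n=np.array([np.sin(a),-np.cos(a)])
for nm,c in dict(wbL=(252,188,25.5),wbR=(321,190,25.5),green=(224,285,30),green2=(224,305,30),big=(420,270,30),big2=(408,345,30)).items():
    p=px('pics/w1.png',*c)[:2]; print(nm,np.round(p),'tool x,y(right)',np.round([(p-s)@u,(p-s)@n],1))
E
```

```text
wbL [ 525. -167.] tool x,y(right) [ 29.3 -24.9]
wbR [ 570. -190.] tool x,y(right) [27.8 25.8]
green [ 468. -227.] tool x,y(right) [-49.8 -49.9]
green2 [ 458. -243.] tool x,y(right) [-68.9 -51.2]
big [ 614. -284.] tool x,y(right) [-36.4 106.9]
big2 [ 582. -351.] tool x,y(right) [-111.2  107.7]
```

Clear. I'll go down to TCP z 25, then advance to contact.

Call:
drive_tool(
  deltas=[
    [0,0,2.2,0],
    [0,0,2.2,0],
    [0,0,2.2,0],
    [0,0,1.6,0],
    [0,0,0.3,0],
    [0,0,0,0],
  ],
)

```text
clock: 1.87
eef_pos: [533.8, -203.7, 24.7]
tcp_rot: [-3.139, 0.0, 1.113]
contact_force: [-0.4, 1.3, 0.1]
opening: 0.247
```

Call:
drive_tool(
  deltas=[
    [0.5,0,0,0],
    [0.5,0,0,0],
    [0.3,0,0,0],
    [0.3,0,0,0],
    [0.2,0,0,0],
    [0.2,0,0,0],
    [0,0,0,0],
  ],
)

```text
clock: 2.45
eef_pos: [543.8, -185.7, 25.9]
tcp_rot: [3.141, -0.0, 1.111]
contact_force: [0.2, 0.9, 0.1]
opening: 0.251
```

Call:
drive_tool(
  deltas=[
    [0.5,0.04,0,0.011],
    [0.5,0.04,0,0.011],
    [0.5,0.03,0,0.011],
    [0.5,0.03,0,0.011],
    [0.5,0.02,0,0.011],
    [0.5,0.02,0,0.011],
    [0.5,0.01,0,0.011],
    [0.5,0.0,0,0.011],
    [0.5,0,0,0.011],
    [0.5,-0.01,0,0.011],
    [0.5,-0.01,0,0.011],
    [0.5,-0.02,0,0.011],
  ],
)

```text
clock: 3.45
eef_pos: [574.9, -134.3, 25.7]
tcp_rot: [-3.142, -0.0, 0.978]
contact_force: [-0.9, -0.8, 0.3]
opening: 0.251
```

```bash
python3 - <<'E'
from h import *
print(r.sense()['contact_force'])
grab('wrist','pics/w2.png')
E
```

```text
[-0.93057247 -0.7512723   0.28596488]
```

View pics/w2.png

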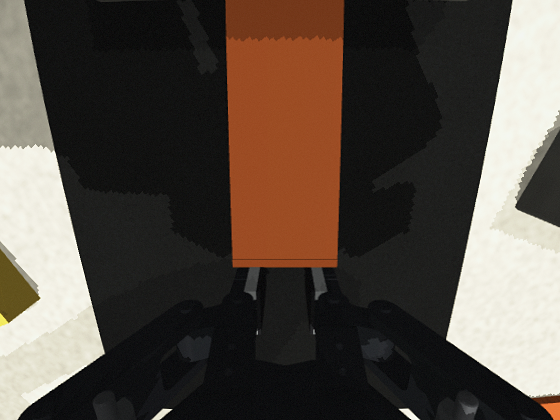

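The wedge sits square against both fingers, back edge at (233..338,262), with its tip just entering under the slab. From TCP and slab, the lateral offset is about 2 mm. I'll push on in small steps, watching the force.

Call:
drive_tool(
  deltas=[
    [0.4,0,0,0],
    [0.4,0,0,0],
    [0.4,0,0,0],
    [0.3,0,0,0],
    [0.2,0,0,0],
    [0.1,0,0,0],
  ],
)

```text
clock: 4.0
eef_pos: [584.9, -119.5, 25.7]
tcp_rot: [-3.142, 0.0, 0.979]
contact_force: [-0.5, 0.5, 0.5]
opening: 0.25
```

Call:
drive_tool(
  deltas=[
    [0.2,0,0,0],
    [0.2,0,0,0],
    [0.1,0,0,0],
    [0.1,0,0,0],
    [0,0,0,0],
  ],
)

```text
clock: 4.42
eef_pos: [588.1, -114.7, 25.7]
tcp_rot: [3.142, -0.0, 0.979]
contact_force: [0.3, 0.3, -0.4]
opening: 0.25
```

Call:
drive_tool(
  deltas=[
    [0.1,0,0,0],
    [0.1,0,0,0],
    [0.1,0,0,0],
    [0.1,0,0,0],
    [0,0,0,0],
  ],
)

```text
clock: 4.83
eef_pos: [590.4, -111.3, 25.7]
tcp_rot: [3.142, -0.0, 0.979]
contact_force: [0.5, -0.2, 0.5]
opening: 0.248
```

Call:
drive_tool(
  deltas=[
    [0.1,0,0,0],
    [0.1,0,0,0],
    [0.1,0,0,0],
    [0.1,0,0,0],
    [0.1,0,0,0],
    [0,0,0,0],
  ],
)

```text
clock: 5.33
eef_pos: [593.2, -107.2, 25.7]
tcp_rot: [3.142, -0.0, 0.979]
contact_force: [-0.4, 0.5, 0.1]
opening: 0.246
```

Call:
drive_tool(
  deltas=[
    [0.1,0,0,0],
    [0.1,0,0,0],
    [0.1,0,0,0],
    [0,0,0,0],
  ],
)

```text
clock: 5.67
eef_pos: [594.8, -104.7, 25.7]
tcp_rot: [3.142, -0.0, 0.979]
contact_force: [-0.6, 0.8, -0.3]
opening: 0.252
```

Call:
drive_tool(
  deltas=[
    [0.1,0,0,0],
    [0.1,0,0,0],
    [0.1,0,0,0],
    [0,0,0,0],
  ],
)

```text
clock: 6.0
eef_pos: [596.6, -102.2, 25.7]
tcp_rot: [3.141, -0.0, 0.979]
contact_force: [0.5, -0.6, -0.0]
opening: 0.25
```

Call:
drive_tool(
  deltas=[
    [0.1,0,0,0],
    [0.1,0,0,0],
    [0.1,0,0,0],
    [0,0,0,0],
  ],
)

```text
clock: 6.33
eef_pos: [598.2, -99.7, 25.7]
tcp_rot: [3.142, -0.0, 0.979]
contact_force: [-0.4, 0.6, -0.0]
opening: 0.252
```

Call:
drive_tool(
  deltas=[
    [0.1,0,0,0],
    [0.1,0,0,0],
    [0.1,0,0,0],
    [0,0,0,0],
  ],
)

```text
clock: 6.67
eef_pos: [599.9, -97.2, 25.7]
tcp_rot: [3.142, -0.0, 0.979]
contact_force: [0.2, 0.5, -0.4]
opening: 0.252
```

Call:
drive_tool(
  deltas=[
    [0.1,0,0,0],
    [0.1,0,0,0],
    [0.1,0,0,0],
    [0,0,0,0],
  ],
)

```text
clock: 7.0
eef_pos: [600.4, -96.2, 25.7]
tcp_rot: [-3.141, 0.003, 0.979]
contact_force: [-5.2, -9.0, 3.4]
opening: 0.254
```

Contact: the push rose to about 10 N with the tip roughly 60 mm in. I'll add a small firming nudge, then check.

Call:
drive_tool(
  deltas=[
    [0.08,0,0,0],
    [0,0,0,0],
    [0,0,0,0],
  ],
)

```text
clock: 7.25
eef_pos: [600.4, -96.0, 25.7]
tcp_rot: [-3.14, 0.003, 0.979]
contact_force: [-7.0, -13.0, 5.2]
opening: 0.253
```

Call:
drive_tool(
  deltas=[
    [-0.5,0,0,0],
    [-1.0,0,0,0],
    [-2.0,0,0,0],
    [-1.5,0,-1.5,0],
    [0,0,-3.0,0],
    [0,0,-3.0,0],
    [0,0,-2.5,0],
    [0,0,0,0],
  ],
)

```text
clock: 7.92
eef_pos: [576.7, -136.8, 130.7]
tcp_rot: [3.134, -0.003, 0.978]
contact_force: [1.4, -0.4, 0.6]
opening: 0.251
```

```bash
python3 - <<'E'
from h import *
s=r.sense();print(s['clock'],s['eef_pos'],s['tcp_rot'],s['contact_force'])
grab('wrist','pics/w3.png')
E
```

```text
7.9167 [ 576.70205657 -136.76892499  130.71389216] [ 3.13434185e+00 -3.00902876e-03  9.78430129e-01] [ 1.43455818 -0.42247528  0.61389802]
```

View pics/w3.png

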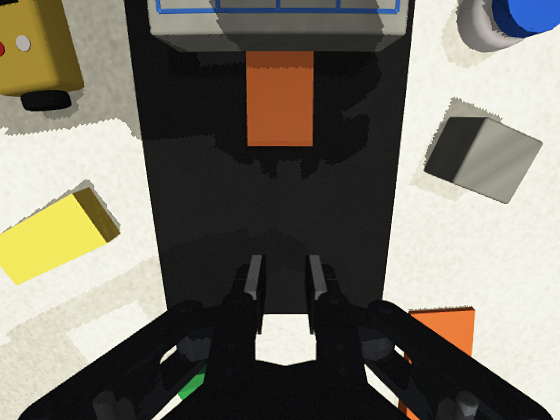

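The wedge (247-313, back at row 146) sits squarely under the middle of the loose end, whose edge spans columns 152-406 near row 37. Next is the press point.

```bash
python3 - <<'E'
from h import *
s=np.array([576.7,-136.8]);a=.978;u=np.array([np.cos(a),np.sin(a)]);n=np.array([np.sin(a),-np.cos(a)])
L=px('pics/w3.png',152,35,64);R=px('pics/w3.png',406,38,64)
m=((L+R)/2)[:2]; print(L,R,m)
t=m+35*u; print('press',t,'tool x,y mm',(t-s)@u,(t-s)@n)
t=np.array([644.5,-28])+35*u; print('press(old)',t,'tool x,y mm',(t-s)@u,(t-s)@n)
for q in((280,60),(280,90),(280,140)): print(px('pics/w3.png',*q))
print('top z',[px('pics/w3.png',c,20)[2] for c in(180,250,310,380)])
E
```

```text
[582.37669673  11.39607584  64.        ] [705.28280538 -73.15221392  64.        ] [643.82975105 -30.87806904]
press [663.38363598  -1.84971076] tool x,y mm 160.35391967552656 -3.5005366837859557
press(old) [664.05388492   1.02835828] tool x,y mm 163.115393674867 -4.5525710904772465
[640.62328783 -35.4519736   17.22164074]
[628.78463408 -52.90883907  20.17886912]
[608.41553967 -82.94074535  25.83020917]
top z [np.float64(65.6265709037621), np.float64(64.95689558707107), np.float64(65.65979828411875), np.float64(64.86308947656694)]
```

Call:
drive_tool(
  deltas=[
    [2.0,-0.05,0,0],
    [2.0,-0.05,0,0],
    [2.0,-0.05,0,0],
    [2.0,-0.05,0,0],
    [2.0,-0.05,0,0],
    [2.0,-0.05,0,0],
    [2.0,-0.05,0,0],
    [2.0,-0.05,0,0],
    [0.2,0,1.3,0],
    [0,0,1.3,0],
    [0,0,0.8,0],
    [0,0,0,0],
  ],
  jaw=1.0,
  force=40,
)

```text
clock: 8.97
eef_pos: [658.2, 0.1, 88.0]
tcp_rot: [-3.137, 0.003, 0.978]
contact_force: [-0.6, 0.4, -0.5]
opening: -0.003
```

Call:
drive_tool(
  deltas=[
    [0,0,0.3,0],
    [0,0,0.1,0],
    [0,0,0.1,0],
    [0,0,0,0],
  ],
)

```text
clock: 9.3
eef_pos: [661.1, 0.6, 86.9]
tcp_rot: [3.141, -0.0, 0.978]
contact_force: [0.6, -0.6, 0.5]
opening: 0.002
```

Call:
drive_tool(
  deltas=[
    [0,0,0.1,0],
    [0,0,0.1,0],
    [0,0,0,0],
  ],
)

```text
clock: 9.55
eef_pos: [661.1, 0.9, 84.8]
tcp_rot: [3.141, -0.0, 0.979]
contact_force: [-0.0, 0.6, -0.4]
opening: 0.001
```

Call:
drive_tool(
  deltas=[
    [0,0.2,0,0],
    [0,0,0.1,0],
    [0,0,0.05,0],
    [0,0,0,0],
  ],
)

```text
clock: 9.88
eef_pos: [662.6, -0.2, 83.0]
tcp_rot: [-3.141, 0.0, 0.979]
contact_force: [-0.4, -0.0, 0.2]
opening: -0.002
```

Call:
drive_tool(
  deltas=[
    [0,0,0.05,0],
    [0,0,0.05,0],
    [0,0,0,0],
  ],
)

```text
clock: 10.13
eef_pos: [662.7, -0.2, 82.2]
tcp_rot: [3.142, 0.0, 0.979]
contact_force: [0.1, 0.3, 1.3]
opening: -0.003
```

Call:
drive_tool(
  deltas=[
    [0,0,0.05,0],
    [0,0,0,0],
  ],
)

```text
clock: 10.3
eef_pos: [662.7, -0.2, 82.2]
tcp_rot: [3.142, -0.0, 0.979]
contact_force: [-1.7, 0.1, 6.0]
opening: 0.002
```

Call:
drive_tool(
  deltas=[
    [0,0,0.05,0],
    [0,0,0,0],
    [0,0,0,0],
  ],
)

```text
clock: 10.55
eef_pos: [662.8, -0.2, 82.2]
tcp_rot: [3.141, -0.0, 0.979]
contact_force: [-3.1, 0.5, 9.9]
opening: -0.001
```

Call:
drive_tool(
  deltas=[
    [0,0,0.03,0],
    [0,0,0,0],
    [0,0,0,0],
  ],
)

```text
clock: 10.8
eef_pos: [662.7, -0.2, 82.2]
tcp_rot: [3.141, -0.0, 0.979]
contact_force: [-4.1, -0.2, 10.8]
opening: 0.002
```

Held firm at 82.2 mm with no dip. I'll trim out the sideways load and bring the press up to 15 N.

Call:
drive_tool(
  deltas=[
    [-0.02,-0.03,0.05,0],
    [0,0,0,0],
    [0,0,0,0],
  ],
)

```text
clock: 11.05
eef_pos: [662.7, -0.2, 82.1]
tcp_rot: [3.141, -0.001, 0.979]
contact_force: [-5.6, -0.8, 13.8]
opening: -0.0
```

Call:
drive_tool(
  deltas=[
    [0,0,0,0],
    [0,0,0,0],
    [0,0,0,0],
    [0,0,0,0],
  ],
)

```text
clock: 11.38
eef_pos: [662.8, -0.2, 82.1]
tcp_rot: [3.141, -0.001, 0.979]
contact_force: [-6.2, -0.2, 15.7]
opening: -0.003
```

Call:
drive_tool(
  deltas=[
    [-0.03,-0.05,0,0],
    [0,0,0,0],
    [0,0,0,0],
  ],
)

```text
clock: 11.63
eef_pos: [662.7, -0.2, 82.2]
tcp_rot: [3.14, -0.001, 0.979]
contact_force: [-2.6, 0.4, 12.3]
opening: 0.0
```

Call:
drive_tool(
  deltas=[
    [-0.02,-0.03,0.05,0],
    [0,0,0,0],
    [0,0,0,0],
    [0,0,0,0],
    [0,0,0,0],
    [0,0,0,0],
  ],
)

```text
clock: 12.13
eef_pos: [662.7, -0.2, 82.1]
tcp_rot: [3.139, -0.002, 0.979]
contact_force: [-3.6, 0.6, 16.3]
opening: -0.002
```

Call:
drive_tool(
  deltas=[
    [0,0,0,0],
    [0,0,0,0],
    [0,0,0,0],
    [0,0,0,0],
    [0,0,0,0],
    [0,0,0,0],
  ],
)

```text
clock: 12.63
eef_pos: [662.7, -0.2, 82.2]
tcp_rot: [3.139, -0.002, 0.979]
contact_force: [-2.6, -0.9, 16.6]
opening: -0.002
```

```bash
python3 - <<'E'
from h import *
grab('side','pics/d1.png')
s=r.sense();print(s['clock'],s['eef_pos'],s['contact_force'])
b=cv2.imread('pics/d1.png')[160:345,120:360]; b=cv2.resize(b,None,fx=3.2,fy=3.2,interpolation=cv2.INTER_CUBIC)
cv2.imwrite('pics/d1c.png',b)
E
```

```text
12.6833 [ 6.62698732e+02 -1.57995354e-01  8.21531410e+01] [-2.86017775 -0.81381869 16.50623586]
```

View pics/d1c.png

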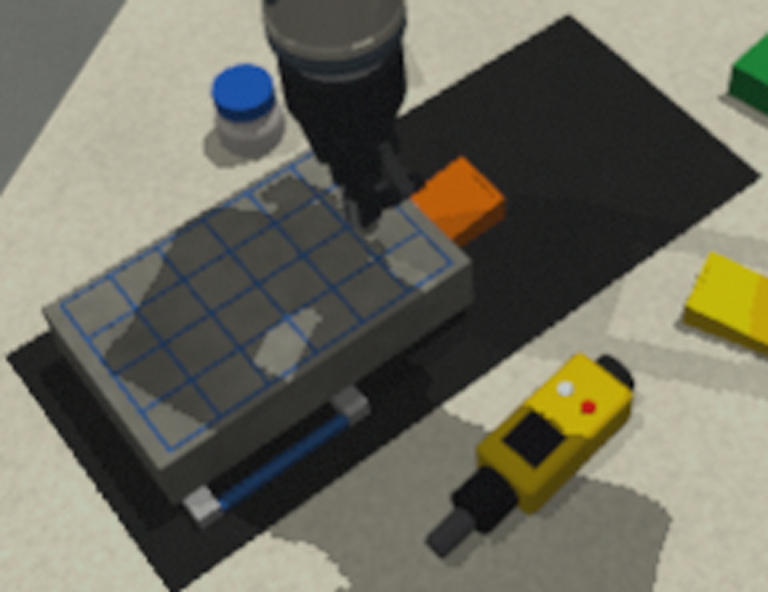

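The slab's corners are where they were: (470,262), (165,468) and (45,310) match the first crop. The wedge is under the loose end, and the fingertips press at (362,228). I'll ease off by 1 N and then hand in.

Call:
drive_tool(
  deltas=[
    [0,0,-0.01,0],
    [0,0,0,0],
    [0,0,0,0],
    [0,0,0,0],
    [0,0,0,0],
    [0,0,0,0],
    [0,0,0,0],
    [0,0,0,0],
  ],
)

```text
clock: 13.35
eef_pos: [662.7, -0.1, 82.1]
tcp_rot: [3.139, -0.002, 0.979]
contact_force: [-2.7, -0.9, 15.2]
opening: -0.002
```

```bash
python3 -c "
from rig import r,job
s=r.sense();print(s['clock'],s['eef_pos'],s['contact_force']);print(job.sign_off())"
```

```text
13.35 [ 6.62690129e+02 -1.40418018e-01  8.21307680e+01] [-2.68861191 -0.86043562 15.22334446]
the job is handed in; nothing more can be done
None
```

The wedge is under the middle of the slab's loose end, and the slab no longer dips when pressed there. I handed the job in at 13.35 s with the press still held.

- **Wedge:** I pushed the smaller orange wedge (the one on the mat) thin end first, squaring it up on the way. It met the slab about 60 mm in, and I firmed the push up to about 15 N. The last wrist picture showed it square and within about 2 mm of the middle.
- **Press:** The closed fingertips press about 35 mm in from the loose edge, at the middle of its width. The force was 15.2 N down at hand-in. The fingertips stayed within about 0.1 mm as the push rose from 1 to 16 N, so there was no dip.
- **Surroundings:** In the last side picture the slab's three visible corners matched the first one, and the jar and tester had not moved. The arm hid the mortar cube in that picture, but nothing went near it.
- **Not perfect:** About 2.8 N of sideways force remained in the press. I reduced it from about 6 N but did not remove it.

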